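# Set the attenuator dial and push its lock home

## Task

On the grey calibrator head, gently push the dial round by its upright peg with a fingertip, until the index line on the dial meets the one long, thick line of the scale collar around it; do not pinch or lift the dial, nor shift the collar. Then push the sliding lock tab all the way in towards the dial, to its stop, leaving the dial on its line. Disturb nothing else.

Things in the scene. Friction and masses are not known exactly. Their poses are not given: they have to be found in the camera images.
- unit: The calibrator's attenuator head, fixed to the bench: a grey deck 220 (its x) x 300 (its y) x 40 mm high. Origin on the dial's axis at bench height; the deck runs from x -110 to +110 and y -200 to +100 mm in its frame. z up. A scale collar, a dial and a sliding lock sit on the deck.
- dial: Aluminium disc, 120 mm diameter, inside the black collar; flat top 56 mm above the bench. Origin on its upright axis, 40 mm above the bench; x axis along the index line, z up. Turns both ways, over half a turn either way without a stop; friction 0.12 N m (3 N at the peg); stays where left. 0.36 kg, only resting on its spindle: an upward pull lifts it. Finger force on it must stay below 25 N.
- index_mark (a point): Outer end of the dial's index line, at the dial's rim, 60 mm from the axis, on its top. The index line is a straight black radial mark 38 mm long and 4 mm wide.
- target_line (a point): Inner end of the target line, 60 mm from the dial's axis. The collar is a flat black ring, outer diameter 176 mm, top 52 mm above the bench, with white radial lines every 15 degrees; the target is the only long thick one (28 x 4 mm, the collar's whole width), the others are 9 x 1.6 mm. The collar is stiff (2.5 N m); it must stay put.
- peg (a point): Centre of the top of the dial's peg: a black upright pin of 14 mm diameter with a free-spinning sleeve, 28 mm tall above the dial's top (its top 84 mm above the bench), 40 mm from the dial's axis, exactly opposite the index line.
- lock_tab (a point): Centre of the top of the lock tab: upright steel plate 26 mm (unit x) x 12 mm (unit y), 41 to 68 mm above the bench, on the deck at the unit's -y side of the collar. Slides along the unit's +y towards the dial (2 N friction), stays where left. Behind it at least 50 mm of free deck (top at 40 mm). Fully in it is 113 mm from the dial's axis, against a steel stop block. It does not hold the dial.
- lock (a joint): Travel of the lock tab in m: 0 fully out, 0.030 fully in (at its stop, towards the dial).
- dial_lift (a joint): How far the dial is lifted off its seat, m: 0 seated, at most 0.03.
- vial_a: Amber vial, 27 mm diameter, 50 mm tall, standing loose on the deck at a corner beside the lock (about x +80, y -165 mm in the unit's frame). Origin at the centre of its underside. Leave it.
- vial_b: Amber vial, 27 mm diameter, 50 mm tall, standing loose on the deck at the other corner beside the lock (about x -80, y -150 mm). Origin at the centre of its underside. Leave it.
- weight: Small steel cylinder, 28 mm diameter, 22 mm tall, loose on the deck at the corner x -90, y +78 mm. Origin at the centre of its underside. Leave it.
- beaker: Steel beaker, 70 mm diameter, 85 mm tall, on the bench beside the deck's +y side. Origin at the centre of its underside. Leave it.
- jar: Blue jar with an orange cap, 90 mm diameter, 130 mm tall, on the bench at the far right. Origin at the centre of its underside. Leave it.
- tub: White open tub, 100 mm diameter, 75 mm tall, on the bench to the right. Origin at the centre of its underside. Leave it.
- driver: Screwdriver lying on the bench to the left. Origin under its middle. Leave it.

How it is judged:
By the outcome, as a careful person would: the job done as asked, in the order asked, and still so for the second after the job is handed in, with the robot touching nothing.
It also fails if it takes over 58 s, if anything falls off the work surface, if the arm or the gripper's body presses on something with over 40 N, if the wrist force passes 120 N, or if a joint passes its speed limit or range.

## Robot

A 6-joint arm with a two-finger parallel gripper is mounted at the origin on the work surface. World frame = base frame: x ahead of the robot, y to its left, z up, the work surface at z = 0. Lengths are in m, angles in rad, forces in N, time in s.
With the tool pointing down it reaches from about 0.25 to 0.725 m from the base axis. Payload 4 kg.
Tool frame: the origin (TCP) lies midway between the tips of the shut fingers; the grasp point (between the pads) lies 19 mm behind it; z points along the fingers, x is the direction in which the jaws open and shut, and the axes are right-handed (so a half turn about z gives the same grasp; the last joint's range is limited). The gripper opens to 85 mm and grips with 20 to 120 N. Pads are 22 mm wide; open, the fingers measure 114 mm over their backs; the gripper's body (76 mm by 85 mm) begins 54 mm behind the grasp point. The pads swing forward as they close: fully open they stand 13 mm farther back than shut.
Start: joints at [1.229, 0.241, 0.005, 1.335, 0, 1.571], TCP at [0.168, 0.471, 0.231] pointing down, gripper open.
Joint ranges: [-2.72, 2.72], [-1.05, 1.87], [-1.09, 1.28], [-1.99, 2.15], [-1.42, 1.44], [-3.14, 3.14]. Speed limits (rad/s): [2.79, 2.79, 3.14, 3.14, 3.14, 3.14].

## Interface

Orientations are given as a unit quaternion [x, y, z, w].
In Python, from workcell import bot, vision, ticket gives the robot as it stands.
- The arm moves only by the tool play_rows, never from a script. Its argument "deltas" is one flat list of numbers, 5 for each row, row after row: the opening, from 0 (shut) to 1 (fully open), then the shift along the tool's x, y, z in units of 60 mm (1.0 is 60 mm), then the turn about the tool's z in degrees. A call has 1 to 12 rows; each row shifts and turns the pose as measured when the row begins, along the tool's axes as they then stand; what a row does not reach is not made up. A row lasts 1/8 s, in which the tool goes at most 62.5 mm and 10.7 degrees, less where a joint would pass 70% of its speed; a pose out of reach is approached as far as the arm can. A call is refused whole if a number of a shift passes 1 or a number of a turn 10.7, either way. A call with a gripper value outside its range is refused whole. The fingers move at their own pace and stop on an object; the grip force is fixed at half the most. Time passes only in rows, so rows that do not move let the fingers close. It gives the time, the measured TCP pose, the force and the opening at its end, in the units of the state.
- bot.get_obs(): the state, without advancing time (a new reading comes with each control period).
- vision.camera(name): name is "scene" or "top" or "wrist"; returns a dict with "color" (384x512x3 uint8, blue, green, red), "intrinsics" (3x3 intrinsics, pixels), "rvec" (rotation vector, rad) and "tvec" (3), from world to camera coordinates, as OpenCV has them. Camera axes: x right, y down, z forward; pixel columns grow to the right and rows downward; lengths in m; the calibration is good to about 2 mm. A picture is of the moment at which its call begins. There is no depth.
- ticket.job_done(): hands the job in, once; it reports no verdict.
The state is a dict: "clock": time; "joint_pos": joint angles; "joint_vel": joint speeds; "tau": joint torques, N m; "eef_pos": TCP position; "tool_rot": TCP orientation; "ft_force": force on the tool from outside, world axes, zero at the start; "ft_torque": the same for the moment, N m; "grip_width": finger opening in m.
Only numpy, scipy, OpenCV 4.12 (cv2) and the standard library are available. Lean on these libraries where they do the work, as an engineer would, in place of code of your own. Each camera call takes 0.05 s, during which the arm holds its last target. There are 200 camera calls.

## Working session

There is one attempt and no reset: what is moved stays moved. The work goes in short steps, Python scripts to look and compute and a tool call to move; the robot and the scene stay as the last step left them, time stands still between calls to the robot, and variables do not carry over. Pictures are saved under pics/ and viewed, about 8 in all and at most 12, crops included, and the job is handed in when it is done.

Besides the shell and the picture viewer there is one more tool, called after "Call:" in YAML: its name, and indented under it one key for each argument. play_rows: Moves the arm, as the interface text tells. Its arguments: {"type":"object","properties":{"deltas":{"type":"array"}},"required":["deltas"]}

```bash
mkdir -p pics; cat > h.py <<'E'
import numpy as np, cv2
from workcell import bot, vision, ticket
def cam(n):
    c=vision.camera(n); R,_=cv2.Rodrigues(np.array(c["rvec"],float)); return c["color"],np.array(c["intrinsics"],float),R,np.array(c["tvec"],float).ravel()
def ray(C,px,z):
    _,K,R,t=C; o=-R.T@t; d=R.T@np.linalg.inv(K)@np.array([px[0],px[1],1.]); return o+d*(z-o[2])/d[2]
def proj(C,p):
    _,K,R,t=C; q=K@(R@np.array(p,float)+t); return q[:2]/q[2]
E
python3 - <<'E'
from h import *
for n in("scene","top"):
    C=cam(n); cv2.imwrite(f"pics/{n}0.png",C[0]); print(n,-C[2].T@C[3],C[1][0,0])
o=bot.get_obs(); print(o["clock"],o["eef_pos"],o["tool_rot"],o["ft_force"],o["grip_width"])
E
```

```text
scene [1.35503915 0.12906395 0.69043598] 371.1781860164514
top [0.39244473 0.03034076 1.40606746] 377.2270683806699
0.1 [0.16740637 0.4705281  0.2304865 ] [ 8.17050133e-01  5.76565799e-01 -7.95202934e-04  5.72252079e-04] [ 0.01166381 -0.17727417 -0.39480895] 0.08575598474291678
```

View pics/top0.png

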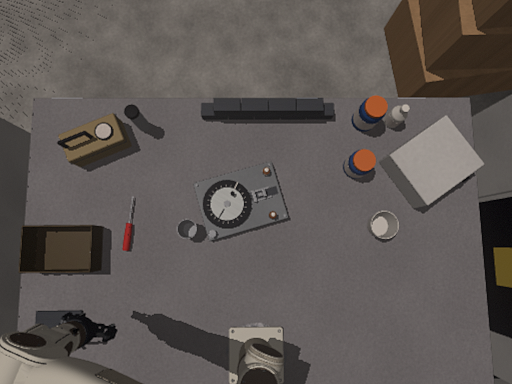

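View pics/scene0.png

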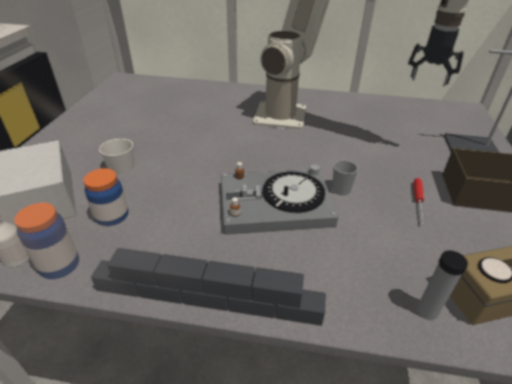

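The top view shows the dial at about (228,203) and the lock to its right at (262,195). The beaker is at (187,230), and the vials are at (267,171) and (273,215). I'll zoom in.

```bash
python3 - <<'E'
from h import *
T=cam("top");S=cam("scene")
a=cv2.resize(T[0][155:245,175:295],None,fx=6,fy=6,interpolation=cv2.INTER_CUBIC)
cv2.imwrite("pics/topc.png",a)
g=cv2.cvtColor(T[0],cv2.COLOR_BGR2GRAY)
m=(g<45).astype(np.uint8); m[:155]=0;m[245:]=0;m[:,:175]=0;m[:,295:]=0
cs,_=cv2.findContours(m,cv2.RETR_EXTERNAL,cv2.CHAIN_APPROX_NONE)
c=max(cs,key=cv2.contourArea); e=cv2.fitEllipse(c); print(e, ray(T,e[0],.052), "px/m", 377.2/(1.406-.052))
E
```

```text
((226.75643920898438, 203.56640625), (42.66511535644531, 43.07395553588867), 94.0069351196289) [0.53436397 0.10176393 0.052     ] px/m 278.5819793205318
```

View pics/topc.png

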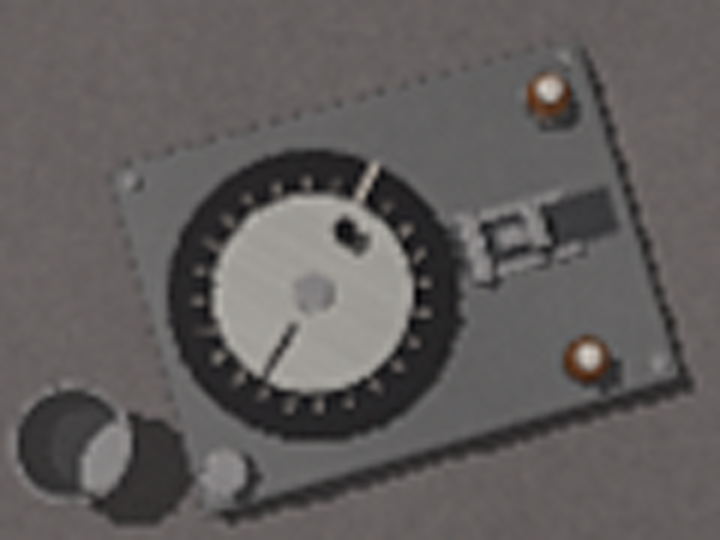

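The crop shows the target line at (368,182), upper right of the dial, and the peg next to it at (352,232). The index points lower left to (265,380), so the dial needs about −174° (clockwise). The tab is at (510,237), with free deck to its right. I'll refine the dial centre and angles.

```bash
cat >> h.py <<'E'
def dialfit(T,guess,win=40,thr=140):
    g=cv2.cvtColor(T[0],cv2.COLOR_BGR2GRAY); u,v=np.round(proj(T,guess)).astype(int)
    m=np.zeros_like(g); m[max(v-win,0):v+win,max(u-win,0):u+win]=255; m&=((g>thr)*255).astype(np.uint8)
    m=cv2.morphologyEx(m,cv2.MORPH_OPEN,np.ones((3,3)))
    cs,_=cv2.findContours(m,cv2.RETR_EXTERNAL,cv2.CHAIN_APPROX_NONE)
    c=cv2.convexHull(max(cs,key=cv2.contourArea)); P=np.array([ray(T,p[0],.056)[:2] for p in c])
    (x,y),ax,_=cv2.fitEllipse((P*1e4).astype(np.float32)); return np.array([x,y])/1e4,np.array(ax)/1e4
def prof(C,c,z,r0,r1):
    "mean grey along radius r0..r1 for each 0.5 deg"
    g=cv2.cvtColor(C[0],cv2.COLOR_BGR2GRAY); A=np.arange(-180,180,.5); o=[]
    q=np.array([[proj(C,[c[0]+r*np.cos(np.radians(a)),c[1]+r*np.sin(np.radians(a)),z]) for r in np.linspace(r0,r1,12)] for a in A]).astype(np.float32)
    return A,cv2.remap(g,q[...,0],q[...,1],cv2.INTER_LINEAR).mean(1)
def peak(A,v,sign):
    v=sign*v; k=np.argmax(v); i=(np.arange(k-10,k+11))%len(A); w=np.clip(v[i]-np.median(v)-.3*(v[k]-np.median(v)),0,None)
    return A[k]+(w*(np.arange(-10,11)*.5)).sum()/w.sum()
def angles(C,c):
    t=peak(*prof(C,c,.052,.072,.086),1); i=peak(*prof(C,c,.056,.026,.057),-1); return t,i
E
python3 - <<'E'
from h import *
T=cam("top")
for thr in(110,140):
    c,ax=dialfit(T,[.534,.102,.056],thr=thr);print(c,ax,angles(T,c))
def o(u,v,z):return ray(T,(u/6+175-.4,v/6+155-.4),z)
print("peg",o(352,228,.084),"tab",o(512,236,.068),"vials",o(549,92,.09),o(588,355,.09))
print(bot.get_obs()["joint_pos"])
E
```

```text
[0.53494487 0.10179406] [0.11781423 0.11920674] (np.float64(-25.547059372956817), np.float64(150.14050183920125))
[0.53473857 0.1016386 ] [0.1147139  0.11587053] (np.float64(-25.38775383853393), np.float64(149.80658630741354))
peg [0.56982243 0.07715009 0.084     ] tab [ 0.56663936 -0.01763939  0.068     ] vials [ 0.64957826 -0.03960882  0.09      ] [ 0.49357209 -0.06048037  0.09      ]
[ 1.22901198e+00  2.41005131e-01  4.42734197e-03  1.33519918e+00
 -9.80632782e-07  1.57082494e+00]
```

Call:
play_rows:
  deltas: [0,-0.34,0.86,0,0,0,-0.34,0.86,0,0,0,-0.34,0.86,0,0,0,-0.34,0.86,0,0,0,-0.34,0.86,0,0,0,-0.34,0.86,0,0,0,-0.34,0.86,0,0,0,-0.34,0.86,0,0,0,-0.34,0.86,0,0,0,-0.34,0.86,0,0]

```text
clock: 1.5
eef_pos: [0.597, 0.0999, 0.2301]
tool_rot: [0.814, 0.581, 0.001, -0.0]
ft_force: [1.0, -0.5, -0.2]
grip_width: 0.0003
```

Call:
play_rows:
  deltas: [0,0,0,0,-10,0,0,0,0,-10,0,0,0,0,-10,0,0,0,0,-10,0,0,0,0,-10,0,0,0,0,-10,0,0,0,0,-10,0,0,0,0,-10]

```text
clock: 2.5
eef_pos: [0.5995, 0.0944, 0.225]
tool_rot: [0.232, 0.973, -0.001, -0.003]
ft_force: [0.6, -0.3, -0.2]
grip_width: -0.0
```

```bash
cat >> h.py <<'E'
def st(target=None):
    o=bot.get_obs(); from scipy.spatial.transform import Rotation as Ro
    R=Ro.from_quat(o["tool_rot"]).as_matrix(); p=np.array(o["eef_pos"]); yaw=np.degrees(np.arctan2(R[1,0],R[0,0]))
    print("t",o["clock"],"p",p.round(4),"yaw",yaw.round(2),"j",np.round(o["joint_pos"],2),"F",np.round(o["ft_force"],1),"g",round(o["grip_width"],4))
    if target is not None: print("delta units",(R.T@(np.array(target)-p)/.06).round(3))
    return p,R,yaw
E
python3 - <<'E'
from h import *
st([.583,.104,.231]); C=cam("wrist"); cv2.imwrite("pics/w1.png",C[0]); print(-C[2].T@C[3])
E
```

```text
t 2.5 p [0.5995 0.0944 0.225 ] yaw 153.17 j [ 0.16  0.46  0.31  1.42  0.   -0.95] F [ 0.6 -0.3 -0.2] g -0.0
delta units [ 0.318  0.019 -0.098]
[0.56813582 0.03164554 0.36778257]
```

View pics/w1.png

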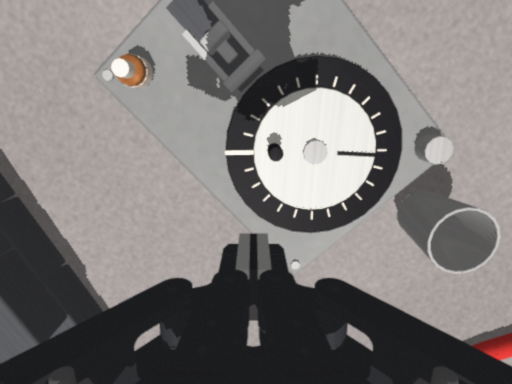

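The wrist view is clear. The target line is on the left at (240,153), the peg is at (275,152), and the index is on the right at (357,154). The fingertip is narrow, at (253,237), and the lock tab is at (230,50).

```bash
python3 - <<'E'
from h import *
C=cam("wrist")
for thr in(120,160):
    c,ax=dialfit(C,[.535,.1017,.056],win=110,thr=thr);print(c,ax,angles(C,c))
print("peg",ray(C,(275,152.5),.084),"tip px",proj(C,st()[0]), "tab", ray(C,(229,49),.068))
h=np.radians(angles(C,c)[1]+180); u=np.array([np.cos(h),np.sin(h)]); pg=c+.04*u; print("peg model",pg,proj(C,[*pg,.084]))
tg=pg+.026*np.array([-u[1],u[0]]); print(tg); st([*tg,.225]); 
E
```

```text
[0.53071787 0.13241732] [0.26245525 0.3364387 ] (np.float64(-66.5191992906834), np.float64(106.00016397564416))
[0.52657744 0.1341699 ] [0.20582305 0.27779038] (np.float64(-66.37132702494681), np.float64(104.48590463371919))
t 2.6 p [0.5995 0.0944 0.225 ] yaw 152.81 j [ 0.16  0.46  0.31  1.42  0.   -0.94] F [ 0.8  1.1 -0.2] g -0.0002
peg [0.56908329 0.08011274 0.084     ] tip px [252.25385894 250.49703852] tab [ 0.56584724 -0.01590699  0.068     ]
peg model [0.53658311 0.09544153] [315.32670164 151.45949757]
[0.56175655 0.10194522]
t 2.6 p [0.5995 0.0944 0.225 ] yaw 152.81 j [ 0.16  0.46  0.31  1.42  0.   -0.94] F [ 0.8  1.1 -0.2] g -0.0002
delta units [ 0.617 -0.175  0.004]
```

```bash
python3 - <<'E'
from h import *
C=cam("wrist")
for thr in(200,225):
    c,ax=dialfit(C,[.535,.1017,.056],win=100,thr=thr);print(c,ax,angles(C,c))
h=np.radians(angles(C,c)[1]+180); u=np.array([np.cos(h),np.sin(h)]); pg=c+.04*u; print("peg model",pg,proj(C,[*pg,.084]))
tg=pg+.026*np.array([-u[1],u[0]]); print(tg); st([*tg,.225]); 
E
```

```text
[0.53451753 0.1014067 ] [0.11795405 0.11800278] (np.float64(-25.901419025102243), np.float64(150.13698299673928))
[0.5345334  0.10134551] [0.11692083 0.11735057] (np.float64(-25.86403641881639), np.float64(150.07747112403413))
peg model [0.56920143 0.08139237] [275.25220874 153.58700989]
[0.58217097 0.10392658]
t 2.65 p [0.5995 0.0944 0.2251] yaw 152.67 j [ 0.16  0.46  0.31  1.42  0.   -0.94] F [ 0.1 -0.8 -0.8] g -0.0002
delta units [0.33  0.008 0.004]
```

Call:
play_rows:
  deltas: [0,0.33,0,0,2.5,0,0,0,0.5,0,0,0,0,0.6,0,0,0,0,0.6,0,0,0,0,0.3,0,0,0,0,0,0]

```text
clock: 3.4
eef_pos: [0.5816, 0.104, 0.1026]
tool_rot: [0.267, 0.964, -0.0, -0.002]
ft_force: [0.6, 0.6, 0.0]
grip_width: 0.0001
```

```bash
python3 - <<'E'
from h import *
st([.5822,.1039,.068])
E
```

```text
t 3.4 p [0.5816 0.104  0.1026] yaw 149.0 j [ 0.18  0.5   0.04  1.12  0.   -0.85] F [0.6 0.6 0. ] g 0.0001
delta units [-0.012  0.004  0.576]
```

Call:
play_rows:
  deltas: [0,0,0,0.4,0,0,0,0,0.15,0,0,0,-0.1,0,0]

```text
clock: 3.78
eef_pos: [0.5808, 0.0994, 0.0721]
tool_rot: [0.269, 0.963, 0.001, 0.001]
ft_force: [-0.3, -0.4, 0.8]
grip_width: -0.0004
```

Call:
play_rows:
  deltas: [0,-0.04,-0.12,0,10,0,-0.04,-0.12,0,10,0,-0.04,-0.12,0,10]

```text
clock: 4.15
eef_pos: [0.577, 0.0801, 0.0767]
tool_rot: [0.516, 0.856, 0.007, 0.004]
ft_force: [2.8, 1.1, -2.5]
grip_width: -0.0
```

```bash
cat >> h.py <<'E'
def chk(sh=True,thr=225,c=np.array([.5345,.1014])):
    p,R,yaw=st(); d=R.T@np.array([*c-p[:2],0]); print("axis in tool mm",(d*1000).round(1),"finger r",np.hypot(*d[:2])*1000)
    return d
E
python3 - <<'E'
from h import *
chk(); C=cam("wrist"); cv2.imwrite("pics/w2.png",C[0]); print(angles(C,[.5345,.1014]))
E
```

```text
t 4.15 p [0.577  0.0801 0.0767] yaw 117.81 j [ 0.14  0.5  -0.04  1.02  0.01 -0.35] F [ 2.8  1.1 -2.5] g -0.0
axis in tool mm [ 38.7 -27.6  -0.5] finger r 47.52584126861256
(np.float64(-25.910534104668372), np.float64(132.69865632258785))
```

View pics/w2.png

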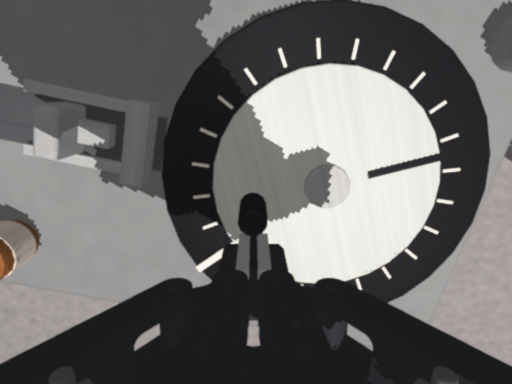

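The peg sits against the fingertip at (253,215), and the index is now at 132.7°, so the dial is turning. The tool yaw is about 15° ahead and z has crept up, so I'll write a small planner to work out corrected rows.

```bash
cat >> h.py <<'E'
def plan(idx,n,step,goal=None,c=np.array([.5345,.1014]),s=.0174,z=.068,gain=1.1):
    "rows to push index from idx by n steps of -step deg; tool yaw follows index angle"
    p,R,yaw=st(); P=p.copy(); Y=yaw
    for k in range(1,n+1):
        a=np.radians(idx-step*k+180); u=np.array([np.cos(a),np.sin(a)])
        W=np.array([*(c+.04*u+s*np.array([-u[1],u[0]])),p[2]+(z-p[2])*min(1,k/4)])
        d=(Y-(idx-step*k)+180)%360-180; t=np.clip(d,0,10.5)
        y=np.radians(Y); X=np.array([[np.cos(y),np.sin(y),0],[np.sin(y),-np.cos(y),0],[0,0,-1]])
        print((X@(W-P)/.06*gain).round(3),round(t,1)); P=W; Y-=t
E
python3 - <<'E'
from h import *
C=cam("wrist"); i=angles(C,[.5345,.1014]); print(i); plan(i[1],8,8)
E
```

```text
(np.float64(-25.945255115102103), np.float64(131.35532315359737))
t 4.25 p [0.5765 0.0795 0.0768] yaw 118.12 j [ 0.13  0.5  -0.04  1.02  0.   -0.36] F [ 2.3  1.  -0.1] g 0.0002
[ 0.016 -0.105  0.04 ] 0.0
[-0.047 -0.101  0.04 ] 2.8
[-0.037 -0.105  0.04 ] 8.0
[-0.037 -0.105  0.04 ] 8.0
[-0.037 -0.105  0.   ] 8.0
[-0.037 -0.105  0.   ] 8.0
[-0.037 -0.105  0.   ] 8.0
[-0.037 -0.105  0.   ] 8.0
```

Call:
play_rows:
  deltas: [0,0.016,-0.105,0.06,0,0,-0.047,-0.1,0.06,3,0,-0.037,-0.105,0.05,8,0,-0.037,-0.105,0.04,8,0,-0.037,-0.105,0.02,8,0,-0.037,-0.105,0.02,8]

```text
clock: 5.0
eef_pos: [0.5542, 0.0586, 0.0696]
tool_rot: [0.75, 0.661, 0.018, 0.01]
ft_force: [3.0, -0.6, 2.8]
grip_width: 0.0004
```

```bash
python3 - <<'E'
from h import *
C=cam("wrist"); i=angles(C,[.5345,.1014]); print(i); plan(i[1],8,8); chk()
E
```

```text
(np.float64(-161.40540540540542), np.float64(92.58156594906205))
t 5.05 p [0.5531 0.0584 0.0694] yaw 82.65 j [ 0.1   0.44 -0.15  0.94  0.    0.23] F [ 1.8 -0.9  2.7] g -0.0003
[ 0.016 -0.096  0.006] 0.0
[-0.041 -0.104  0.006] 6.1
[-0.037 -0.105  0.006] 8.0
[-0.037 -0.105  0.006] 8.0
[-0.037 -0.105  0.   ] 8.0
[-0.037 -0.105  0.   ] 8.0
[-0.037 -0.105  0.   ] 8.0
[-0.037 -0.105  0.   ] 8.0
t 5.05 p [0.5531 0.0584 0.0694] yaw 82.65 j [ 0.1   0.44 -0.15  0.94  0.    0.23] F [ 1.8 -0.9  2.7] g -0.0003
axis in tool mm [ 40.3 -24.   -0.4] finger r 46.888559817051316
```

Call:
play_rows:
  deltas: [0,0.016,-0.1,0.02,0,0,-0.04,-0.105,0.02,6,0,-0.037,-0.105,0.02,8,0,-0.037,-0.105,0.02,8,0,-0.037,-0.105,0.02,8,0,-0.037,-0.105,0.02,8,0,-0.037,-0.105,0.02,8]

```text
clock: 5.92
eef_pos: [0.5118, 0.0621, 0.0631]
tool_rot: [0.95, 0.311, 0.024, 0.007]
ft_force: [1.9, -2.7, 2.7]
grip_width: -0.0001
```

```bash
python3 - <<'E'
from h import *
C=cam("wrist"); i=angles(C,[.5345,.1014]); print(i); plan(i[1],8,8); chk(); print(bot.get_obs()["tool_rot"])
E
```

```text
(np.float64(138.98009451061625), np.float64(36.007451564828614))
t 5.975 p [0.5105 0.0624 0.0627] yaw 36.16 j [ 0.12  0.37 -0.28  0.86 -0.    1.06] F [ 0.8 -2.2  1.8] g 0.0003
[ 0.006 -0.105 -0.024] 8.2
[-0.037 -0.105 -0.024] 8.0
[-0.037 -0.105 -0.024] 8.0
[-0.037 -0.105 -0.024] 8.0
[-0.037 -0.105  0.   ] 8.0
[-0.037 -0.105  0.   ] 8.0
[-0.037 -0.105  0.   ] 8.0
[-0.037 -0.105  0.   ] 8.0
t 5.975 p [0.5105 0.0624 0.0627] yaw 36.16 j [ 0.12  0.37 -0.28  0.86 -0.    1.06] F [ 0.8 -2.2  1.8] g 0.0003
axis in tool mm [ 42.3 -17.3   1.2] finger r 45.739331760325996
[0.95041646 0.31000546 0.02362971 0.00684138]
```

Call:
play_rows:
  deltas: [0,0.006,-0.105,-0.02,8,0,-0.037,-0.105,-0.02,8,0,-0.037,-0.105,-0.01,8,0,-0.037,-0.105,0,8,0,-0.037,-0.105,0,8,0,0,0,0,0]

```text
clock: 6.72
eef_pos: [0.4804, 0.0845, 0.0603]
tool_rot: [0.999, -0.032, 0.015, 0.005]
ft_force: [0.5, -0.3, -0.1]
grip_width: -0.0003
```

```bash
python3 - <<'E'
from h import *
C=cam("wrist"); i=angles(C,[.5345,.1014]); print(i); plan(i[1],4,4); chk(); print(bot.get_obs()["tool_rot"]);cv2.imwrite("pics/w3.png",C[0])
T=cam("top"); print(angles(T,[.535,.1017]))
E
```

```text
(np.float64(-26.167256165972578), np.float64(3.23550814623485))
t 6.775 p [0.4806 0.0844 0.0603] yaw -3.72 j [ 0.18  0.35 -0.33  0.87 -0.02  1.82] F [-0.4  0.2 -0.2] g -0.0
[ 0.25  -0.018 -0.035] 0.0
[-0.023 -0.051 -0.035] 1.0
[-0.02  -0.052 -0.035] 4.0
[-0.02  -0.052 -0.035] 4.0
t 6.775 p [0.4806 0.0844 0.0603] yaw -3.72 j [ 0.18  0.35 -0.33  0.87 -0.02  1.82] F [-0.4  0.2 -0.2] g -0.0
axis in tool mm [ 52.7 -20.5   1.4] finger r 56.49847100188514
[ 0.99934789 -0.03256046  0.01471771  0.00519686]
(np.float64(-138.77725501539928), np.float64(3.498291268381429))
```

View pics/w3.png

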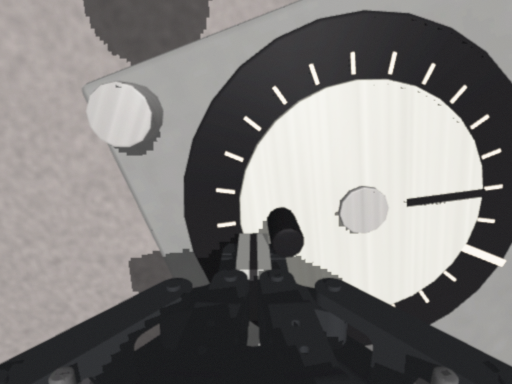

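The fingertip at (253,250) has drifted outward and sits at the peg's left corner; the peg is at (285,235). I'll back off, shift inward and then push again.

Call:
play_rows:
  deltas: [0,0,0.12,-0.05,0,0,0.1,0.03,-0.08,0,0,0.12,0,0,-4,0,0,0,0,0]

```text
clock: 7.32
eef_pos: [0.495, 0.0735, 0.0698]
tool_rot: [1.0, 0.005, 0.015, 0.005]
ft_force: [-0.8, 0.8, -0.2]
grip_width: 0.0001
```

```bash
python3 - <<'E'
from h import *
C=cam("wrist"); i=angles(C,[.5345,.1014]); print(i); plan(i[1],4,6,gain=1); chk()
E
```

```text
(np.float64(-26.140656364352328), np.float64(3.271854090911996))
t 7.375 p [0.4947 0.0735 0.0698] yaw 0.54 j [ 0.16  0.35 -0.29  0.9  -0.02  1.72] F [ 0.2 -0.3 -1.4] g -0.0
[-0.014 -0.207  0.007] 3.3
[-0.027 -0.071  0.007] 6.0
[-0.027 -0.071  0.007] 6.0
[-0.027 -0.071  0.007] 6.0
t 7.375 p [0.4947 0.0735 0.0698] yaw 0.54 j [ 0.16  0.35 -0.29  0.9  -0.02  1.72] F [ 0.2 -0.3 -1.4] g -0.0
axis in tool mm [ 40.1 -27.5   0.9] finger r 48.62552311447976
```

Call:
play_rows:
  deltas: [0,-0.01,-0.14,0.0,3,0,-0.01,-0.07,0.01,3,0,-0.02,-0.075,0.01,6,0,-0.02,-0.075,0.01,6,0,-0.02,-0.07,0,6,0,0,0,0,0]

```text
clock: 8.12
eef_pos: [0.4909, 0.095, 0.0685]
tool_rot: [0.977, -0.213, 0.016, 0.007]
ft_force: [-0.6, -0.2, -0.1]
grip_width: -0.0002
```

```bash
python3 - <<'E'
from h import *
C=cam("wrist"); i=angles(C,[.5345,.1014]); print(i); plan(i[1],4,3,gain=1); chk()
T=cam("top"); print(angles(T,[.535,.1017]))
E
```

```text
(np.float64(-26.16869668829081), np.float64(-17.00348024240618))
t 8.175 p [0.491  0.0951 0.0685] yaw -24.6 j [ 0.21  0.36 -0.29  0.9  -0.03  2.21] F [-0.4 -0.4 -0.2] g -0.0003
[-0.026 -0.055  0.002] 0.0
[-0.017 -0.034  0.002] 0.0
[-0.015 -0.035  0.002] 1.4
[-0.014 -0.035  0.002] 3.0
t 8.175 p [0.491  0.0951 0.0685] yaw -24.6 j [ 0.21  0.36 -0.29  0.9  -0.03  2.21] F [-0.4 -0.4 -0.2] g -0.0003
axis in tool mm [ 36.9 -23.9   1.1] finger r 43.97289355380613
(np.float64(126.39334480846541), np.float64(-114.09681628963234))
```

Call:
play_rows:
  deltas: [0,-0.02,-0.04,0,0,0,-0.01,-0.03,0,0,0,0,0,0,0]

```text
clock: 8.6
eef_pos: [0.4906, 0.0986, 0.0683]
tool_rot: [0.977, -0.213, 0.016, 0.008]
ft_force: [-0.8, -2.8, 1.8]
grip_width: -0.0002
```

```bash
python3 - <<'E'
from h import *
C=cam("wrist"); print(angles(C,[.5345,.1014])); chk()
E
```

```text
(np.float64(-26.212991334097786), np.float64(-20.959115019718027))
t 8.65 p [0.4907 0.0986 0.0683] yaw -24.56 j [ 0.22  0.36 -0.29  0.9  -0.03  2.21] F [-0.5 -2.1  2. ] g 0.0001
axis in tool mm [ 38.7 -20.8   1.1] finger r 43.92193335210017
```

Call:
play_rows:
  deltas: [0,-0.01,-0.035,0,0,0,-0.01,-0.03,0,0,0,0,0,0,0]

```text
clock: 9.02
eef_pos: [0.4911, 0.1026, 0.0683]
tool_rot: [0.977, -0.213, 0.016, 0.009]
ft_force: [-0.6, -2.7, 2.2]
grip_width: -0.0003
```

```bash
python3 - <<'E'
from h import *
C=cam("wrist"); print(angles(C,[.5345,.1014])); chk()
E
```

```text
(np.float64(-26.24040181899508), np.float64(-26.354026740317618))
t 9.075 p [0.4911 0.1026 0.0683] yaw -24.56 j [ 0.22  0.36 -0.28  0.9  -0.03  2.22] F [-0.7 -2.   1.4] g 0.0002
axis in tool mm [ 39.9 -17.    1.2] finger r 43.40749396039239
```

On the line by measurement: target −26.24°, index −26.35°. I'll back off along +y and lift.

Call:
play_rows:
  deltas: [0,0,0.15,0,0,0,0,0.15,-0.1,0,0,0,0,-0.8,0,0,0,0,-0.8,0,0,0,0,-0.8,0,0,0,0,0,0]

```text
clock: 9.82
eef_pos: [0.4783, 0.0885, 0.2235]
tool_rot: [0.977, -0.213, 0.016, 0.006]
ft_force: [0.4, -0.3, -0.5]
grip_width: -0.0001
```

```bash
python3 - <<'E'
from h import *
C=cam("wrist"); c,ax=dialfit(C,[.535,.1017,.056],win=100,thr=225); print(c,ax,angles(C,c),angles(C,[.5345,.1014])); st()
cv2.imwrite("pics/w4.png",C[0]); print(proj(C,[.566,-.017,.068]))
T=cam("top"); cv2.imwrite("pics/topd.png",T[0]); print(angles(T,[.535,.1017]))
E
```

```text
[0.53419551 0.10185519] [0.11708929 0.11738849] (np.float64(-26.238224500605327), np.float64(-26.56539203084833)) (np.float64(-26.036333663352266), np.float64(-26.183683321264784))
t 9.875 p [0.4769 0.0882 0.2212] yaw -24.58 j [ 0.2   0.2  -0.07  1.28 -0.02  2.2 ] F [ 0.5 -0.5 -0.4] g 0.0005
[369.79718252 232.571339  ]
(np.float64(-147.95982077808537), np.float64(7.731386477242831))
```

View pics/w4.png

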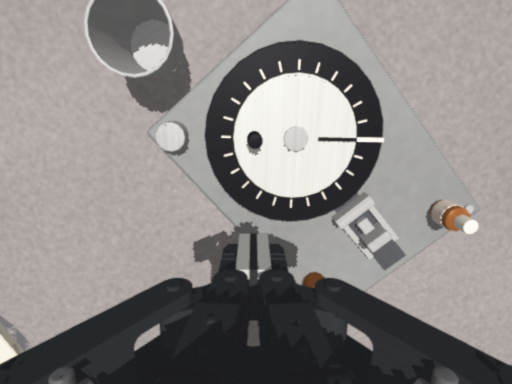

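The index and target line coincide along row 139. The lock assembly is around (368,230), so I'll zoom in on it and fit the deck edges for the unit's yaw.

```bash
python3 - <<'E'
from h import *
C=cam("wrist"); a=cv2.resize(C[0][185:280,320:440],None,fx=6,fy=6,interpolation=cv2.INTER_CUBIC); cv2.imwrite("pics/w4c.png",a)
# unit yaw candidates from deck edges
g=cv2.cvtColor(C[0],cv2.COLOR_BGR2GRAY)
for l in cv2.HoughLinesP(cv2.Canny(g,40,100),1,np.pi/720,40,minLineLength=60,maxLineGap=8)[:,0]:
    A,B=ray(C,l[:2],.04),ray(C,l[2:],.04); print(l,A[:2].round(3),B[:2].round(3),np.degrees(np.arctan2(B[1]-A[1],B[0]-A[0])).round(1))
E
```

```text
[  2 363 170 278] [ 0.103 -0.002] [0.343 0.013] 3.7
[345 281 510 365] [ 0.521 -0.077] [ 0.672 -0.285] -54.1
[195  87 287   1] [0.463 0.183] [0.571 0.214] 15.8
[149 129 220 203] [0.404 0.167] [0.433 0.069] -73.5
[336 278 511 366] [ 0.513 -0.069] [ 0.673 -0.287] -53.8
[  1 363 163 280] [ 0.102 -0.002] [0.334 0.014] 3.9
[182 168 257 247] [0.415 0.119] [0.448 0.006] -74.0
[367 293 459 230] [ 0.539 -0.103] [ 0.658 -0.071] 15.1
[323 139 386 141] [0.557 0.086] [0.614 0.057] -26.6
```

View pics/w4c.png

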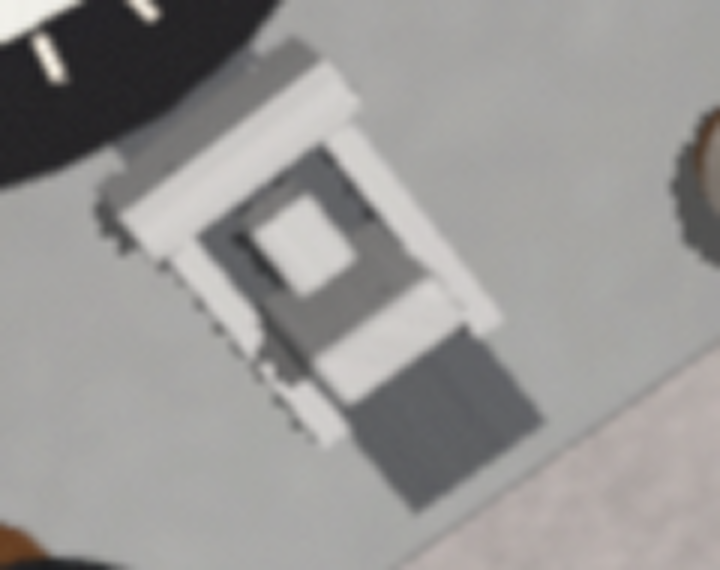

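The tab is the bright plate at crop (388,345), fully out at the rear of its channel. The stop block is at (240,160), and the deck behind the tab is free.

```bash
python3 - <<'E'
from h import *
C=cam("wrist"); c=np.array([.5343,.1016]); t=ray(C,(384.3,242.1),.068)[:2]; a=np.radians(15.6); U=np.array([[np.cos(a),np.sin(a)],[-np.sin(a),np.cos(a)]])
print(t,"unit",U@(t-c)); ux=(U@(t-c))[0]
tg=c+U.T@np.array([0,-.172]); print(tg); p,R,y=st([*tg,.2212])
print("corners of tab", [ (U@(ray(C,(320+u/6-.4,185+v/6-.4),.068)[:2]-c)).round(4) for u,v in((318,362),(437,282),(463,322),(350,405))])
E
```

```text
[ 0.57001327 -0.03081637] unit [-0.0012117 -0.1371425]
[ 0.58055421 -0.06406396]
t 10.025 p [0.4747 0.0879 0.2175] yaw -24.56 j [ 0.2   0.2  -0.08  1.28 -0.02  2.2 ] F [-0.4  0.   0.3] g -0.0
delta units [2.658 1.569 0.019]
corners of tab [array([-0.012 , -0.1319]), array([ 0.0114, -0.1328]), array([ 0.0107, -0.1419]), array([-0.0124, -0.1422])]
```

Call:
play_rows:
  deltas: [0,0.67,0.39,0,0,0,0.67,0.39,0,0,0,0.67,0.39,0,0,0,0.67,0.39,0,0,0,0,0,0,-10,0,0,0,0,-10,0,0,0,0,-10,0,0,0,0,-10,0,0,0,0,0]

```text
clock: 11.15
eef_pos: [0.5761, -0.0689, 0.2012]
tool_rot: [0.989, 0.145, -0.011, 0.007]
ft_force: [0.0, -0.1, 0.7]
grip_width: -0.0002
```

```bash
python3 - <<'E'
from h import *
C=cam("wrist"); st([.5806,-.0641,.12]); cv2.imwrite("pics/w5.png",C[0])
E
```

```text
t 11.2 p [ 0.576  -0.0688  0.2011] yaw 16.65 j [-0.11  0.43  0.19  1.35 -0.02  1.17] F [-0.3  0.8 -1. ] g -0.0001
delta units [ 0.128 -0.067  1.349]
```

View pics/w5.png

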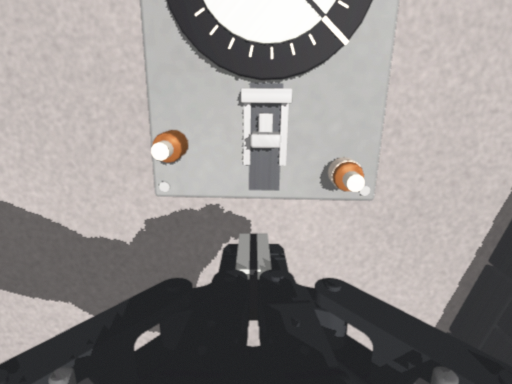

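The tab is at (265,141) in its channel with the stop at (266,96). The vials at (165,148) and (350,180) are well clear on both sides. I'll shift in line and descend.

Call:
play_rows:
  deltas: [0,0.14,-0.05,0,1,0,0,0,0.5,0,0,0,0,0.5,0,0,0,0,0.5,0,0,0,0,0,0]

```text
clock: 11.82
eef_pos: [0.5835, -0.063, 0.1076]
tool_rot: [0.991, 0.131, -0.011, 0.006]
ft_force: [-0.4, -0.3, 0.1]
grip_width: -0.0
```

```bash
python3 - <<'E'
from h import *
C=cam("wrist"); st([.5806,-.0641,.055]); t=ray(C,(265,141),.068)
g=cv2.cvtColor(C[0],cv2.COLOR_BGR2GRAY); cv2.imwrite("pics/w6.png",C[0])
E
```

```text
t 11.875 p [ 0.5849 -0.0631  0.1094] yaw 15.06 j [-0.1   0.5   0.06  1.15 -0.02  1.21] F [-0.6  0.3  0.9] g 0.0
delta units [-0.056 -0.013  0.908]
```

View pics/w6.png

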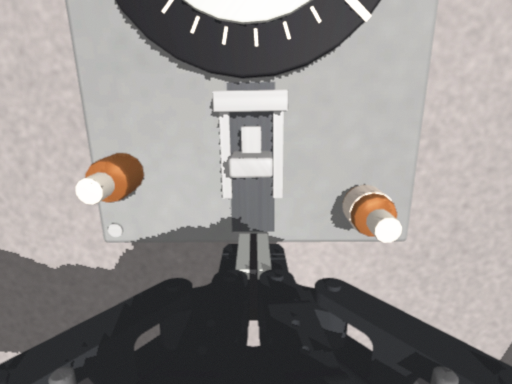

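The fingertip at (253,250) is in line with the tab at (251,167). I'll descend behind it.

Call:
play_rows:
  deltas: [0,-0.05,0,0.4,0,0,0,0,0.4,0,0,0,0,0.08,0,0,0,0,0,0]

```text
clock: 12.38
eef_pos: [0.5879, -0.0646, 0.0632]
tool_rot: [0.991, 0.13, -0.002, 0.008]
ft_force: [-0.6, 0.3, -0.6]
grip_width: -0.0001
```

Call:
play_rows:
  deltas: [0,0,-0.15,0,0,0,0,-0.1,0,0,0,0,-0.1,0,0,0,0,0,0,0]

```text
clock: 12.88
eef_pos: [0.5846, -0.0429, 0.0666]
tool_rot: [0.991, 0.13, 0.001, 0.009]
ft_force: [-0.2, -0.5, -0.0]
grip_width: 0.0
```

```bash
python3 - <<'E'
from h import *
c=np.array([.5343,.1016]);a=np.radians(15.6); U=np.array([[np.cos(a),np.sin(a)],[-np.sin(a),np.cos(a)]])
p,R,y=st(); print("unit",U@(p[:2]-c)); st([*(c+U.T@np.array([0,-.1294])),.056])
E
```

```text
t 12.875 p [ 0.5846 -0.0429  0.0666] yaw 14.93 j [-0.06  0.52 -0.03  1.02 -0.02  1.25] F [-0.2 -0.5 -0. ] g 0.0
unit [ 0.00954088 -0.15272874]
t 12.875 p [ 0.5846 -0.0429  0.0666] yaw 14.93 j [-0.06  0.52 -0.03  1.02 -0.02  1.25] F [-0.2 -0.5 -0. ] g 0.0
delta units [-0.163 -0.39   0.17 ]
```

z and x have drifted, so I'll back off, correct and try again.

Call:
play_rows:
  deltas: [0,0,0.15,0,0,0,-0.08,0.05,0.08,0,0,-0.06,0,0.08,0.5,0,0,0,0.03,0,0,0,0,0,0]

```text
clock: 13.5
eef_pos: [0.5785, -0.0582, 0.0539]
tool_rot: [0.992, 0.125, -0.0, 0.009]
ft_force: [-0.0, 0.2, 0.5]
grip_width: -0.0
```

```bash
cat >> h.py <<'E'
def un(z=.055,yt=-.1294):
    c=np.array([.5343,.1016]);a=np.radians(15.6); U=np.array([[np.cos(a),np.sin(a)],[-np.sin(a),np.cos(a)]])
    p,R,y=st([*(c+U.T@np.array([-.0006,yt])),z]); print("unit",(U@(p[:2]-c)).round(4))
E
python3 - <<'E'
from h import *
un()
E
```

```text
t 13.5 p [ 0.5785 -0.0582  0.0539] yaw 14.34 j [-0.09  0.53 -0.05  0.99 -0.02  1.23] F [-0.   0.2  0.5] g -0.0
delta units [-0.016 -0.607 -0.028]
unit [-0.0005 -0.1658]
```

Call:
play_rows:
  deltas: [0,0,-0.12,0.01,0,0,0,-0.12,0.01,0,0,0,-0.1,0.01,0,0,0,0,0,0]

```text
clock: 14.0
eef_pos: [0.5736, -0.0375, 0.0523]
tool_rot: [0.992, 0.125, 0.0, 0.01]
ft_force: [0.0, -1.2, -0.7]
grip_width: -0.0004
```

```bash
python3 - <<'E'
from h import *
un()
E
```

```text
t 14.0 p [ 0.5736 -0.0375  0.0523] yaw 14.36 j [-0.06  0.52 -0.08  0.97 -0.02  1.26] F [ 0.  -1.2 -0.7] g -0.0004
delta units [-0.023 -0.251 -0.05 ]
unit [ 0.0004 -0.1445]
```

Contact has begun (about −1.2 N along y). I'll continue in small steps.

Call:
play_rows:
  deltas: [0,-0.01,-0.08,-0.01,0,0,-0.01,-0.08,-0.01,0,0,0,-0.06,-0.01,0,0,0,0,0,0]

```text
clock: 14.5
eef_pos: [0.5693, -0.0245, 0.0536]
tool_rot: [0.992, 0.125, 0.001, 0.01]
ft_force: [-0.1, -1.1, -0.9]
grip_width: 0.0003
```

```bash
python3 - <<'E'
from h import *
un()
E
```

```text
t 14.5 p [ 0.5693 -0.0245  0.0536] yaw 14.34 j [-0.03  0.51 -0.09  0.97 -0.02  1.29] F [-0.1 -1.1 -0.9] g 0.0003
delta units [-0.008 -0.024 -0.023]
unit [-0.0002 -0.1309]
```

Call:
play_rows:
  deltas: [0,0,-0.06,-0.01,0,0,0,-0.06,0,0]

```text
clock: 14.75
eef_pos: [0.5692, -0.0243, 0.0538]
tool_rot: [0.992, 0.123, 0.001, 0.018]
ft_force: [3.1, -11.9, -2.0]
grip_width: 0.0002
```

```bash
python3 - <<'E'
from h import *
un(); C=cam("wrist"); cv2.imwrite("pics/w7.png",C[0])
E
```

```text
t 14.75 p [ 0.5692 -0.0243  0.0538] yaw 14.09 j [-0.02  0.5  -0.09  0.96 -0.03  1.3 ] F [  3.1 -11.9  -2. ] g 0.0002
delta units [-0.007 -0.02  -0.02 ]
unit [-0.0002 -0.1306]
```

View pics/w7.png

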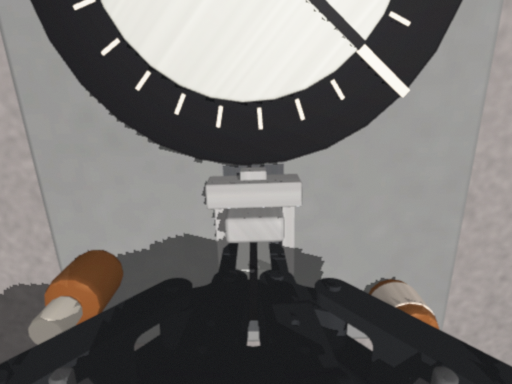

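The tab at (255,229) is up against the stop block at (254,190). The force rose to 12 N with no further travel, and the dial line is still aligned. I'll retreat.

Call:
play_rows:
  deltas: [0,0,0.2,-0.02,0,0,0,0.25,-0.02,0,0,0,0,-0.6,0,0,0,0,-0.8,0,0,0,0,-0.8,0,0,0,0.6,0,0,0,0,0.6,0,0,0,0,0,0,0,0,0,0,0,0]

```text
clock: 15.92
eef_pos: [0.5927, -0.1193, 0.1971]
tool_rot: [0.992, 0.123, 0.002, 0.013]
ft_force: [-0.5, 0.4, 0.5]
grip_width: 0.0003
```

```bash
python3 - <<'E'
from h import *
st(); C=cam("wrist"); cv2.imwrite("pics/w8.png",C[0])
print(angles(C,[.5345,.1014]),angles(C,[.5342,.1018]))
T=cam("top"); print(angles(T,[.535,.1017])); a=cv2.resize(T[0][155:245,175:295],None,fx=4,fy=4,interpolation=cv2.INTER_CUBIC)
b=np.zeros((384,992,3),np.uint8); b[:,:512]=C[0]; b[:360,512:]=a; cv2.imwrite("pics/fin.png",cv2.resize(b,(792,306)))
E
```

```text
t 15.925 p [ 0.5927 -0.1193  0.1971] yaw 14.09 j [-0.19  0.46  0.23  1.33 -0.02  1.14] F [-0.5  0.4  0.5] g 0.0003
(np.float64(-75.99581526287757), np.float64(nan)) (np.float64(-71.39902676399026), np.float64(nan))
(np.float64(-25.502103183454956), np.float64(-25.827352830164124))h.py:23: RuntimeWarning: invalid value encountered in scalar divide
  return A[k]+(w*(np.arange(-10,11)*.5)).sum()/w.sum()
```

View pics/fin.png

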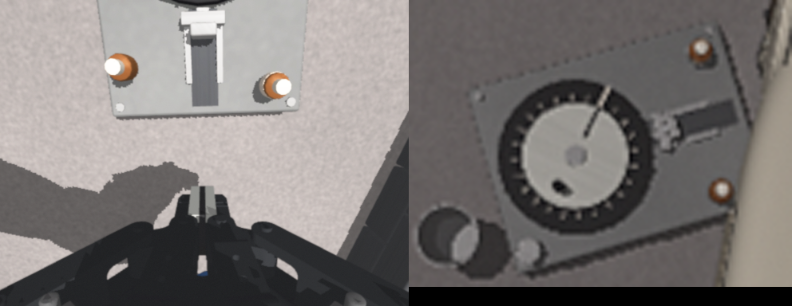

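```bash
python3 -c "
from h import *
print(ticket.job_done())"
```

```text
the job is handed in; nothing more can be done
None
```

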